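# Hook the spray gun's air cap out from under the drying rack

### The arm

A 6-joint arm with a two-finger parallel gripper is mounted at the origin on the work surface. World frame = base frame: x ahead of the robot, y to its left, z up, the work surface at z = 0. Lengths are in mm, angles in rad, forces in N, time in s.
With the tool pointing down it reaches from about 275 to 750 mm from the base axis. Payload 10.2 kg.
Tool frame: the origin (TCP) lies between the finger pads; the fingertips stand 11 mm ahead of it and the grasp point (between the pads) lies 8 mm behind it (ctrl.tip_extent is the distance from the TCP to the fingertips, in mm); z points along the fingers, y is the direction in which the jaws open and shut (so a half turn about z gives the same grasp; the last joint's range is limited). The gripper opens to 85 mm and grips with 20 to 120 N. Pads are 22 mm wide; open, the fingers measure 114 mm over their backs; the gripper's body (76 mm by 85 mm) begins 54 mm behind the grasp point. The pads swing forward as they close: fully open they stand 13 mm farther back than shut.
Start: joints at [0.945, 0.313, 1.498, -0, 1.331, -0.223], TCP at [205.811, 482.984, 242.294] pointing down, gripper open.
Joint ranges: [-2.94, 2.94], [-0.97, 2.17], [0.19, 2.56], [-1.23, 4.37], [0.02, 3.11], [-2.88, 2.88]. Speed limits (rad/s): [2.39, 2.39, 3.01, 3.14, 3.14, 3.14].

### API

Orientations are given as a unit quaternion [w, x, y, z].
In Python, from rig import ctrl gives the robot as it stands.
- The arm moves only by the tool apply_moves, never from a script. Its argument "commands" is a list of rows, each a list of 5 numbers: the finger opening in cm, from 0 to 8.54, then the shift along the tool's x, y, z in cm, then the turn about the tool's z in rad. In form: [[jaw, dx, dy, dz, roll], ...]. A call has 1 to 12 rows; each row shifts and turns the commanded pose from where the row before left it, along the tool's axes as they then stand; what a row does not reach is not made up. A row lasts 1/12 s, in which the tool goes at most 41.7 mm and 7.16 degrees, less where a joint would pass 70% of its speed; a pose out of reach is approached as far as the arm can. A call with a gripper value outside its range is refused whole. The fingers move at their own pace and stop on an object; "squeeze" is the grip in N (left out, the last holds). Time passes only in rows, so rows that do not move let the fingers close. It gives the time, the measured TCP pose, the force and the opening at its end, in the units of the state.
- ctrl.sense(): the state, without advancing time (a new reading comes with each control period).
- ctrl.capture(name): name is "side" or "top" or "wrist"; returns the picture (480x640x3 uint8, red, green, blue); there is no depth.
- ctrl.camera_info(name): a dict with "fov_y" (degrees; the focal length in pixels is half the picture's height over the tangent of half this angle, whatever the lens; pixels are square), "cx", "cy" (the principal point, pixels), "camera_from_world" (4x4, takes a point from world to camera coordinates). Camera axes: x right, y down, z forward; pixel columns grow to the right and rows downward; lengths in mm; the calibration is good to about 2 mm. A picture is of the moment at which its call begins: read the wrist's pose just before it. camera_info takes no time and is no camera call; for the wrist camera it gives the pose at the moment of the call.
- ctrl.finish_job(): hands the job in, once; it reports no verdict.
The state is a dict: "time_s": time; "joints": joint angles; "dq": joint speeds; "tau": joint torques, N m; "eef_pos": TCP position; "ee_rot": TCP orientation; "force": force on the tool from outside, world axes, zero at the start; "wrist_torque": the same for the moment, N m; "grip_width": opening from 0.0 (shut) to 1.0 (fully open).
Only numpy, scipy, OpenCV 4.12 (cv2) and the standard library are available. Lean on these libraries where they do the work, as an engineer would, in place of code of your own. Each camera call takes 0.05 s, during which the arm holds its last target.

### The job

The stripped spray gun's air cap has rolled under the wire drying rack, where no hand or gripper fits. Take the long hook pick by its handle, reach in under the open front of the rack, drag the cap well out in front of the rack with the hook, and lay the pick back down on the open bench, clear of the rack. Then pick the cap up and set it down, not dropped, flat with its horns up on the floor of the steel parts tray beside the other gun parts, without shifting or tipping the gun, cup, aerosol can or tape roll.

Things in the scene. Friction and masses are not known exactly. Their poses are not given: they have to be found in the camera images.
- aircap: spray gun air cap: low round aluminium ring, 38 mm diameter, 14 mm high (grip it there, any direction), brass face with two small horns on top, 23 mm high in all, about 60 g. Origin: centre of its underside; z up, to the horns' side. Starts flat on the bench under the rack, centre 80 to 115 mm in from the rack's front edge, seen between the wires; slides freely.
- pick: long hook pick lying flat, 300 mm, 130 g: black flat-sided handle 24 mm wide, 24 high, then a 6 mm steel shaft with a hook. Origin: underside, below the grip point; x runs from handle to hook, z up. Handle x = -60 to 45 mm (front 15 mm round); shaft slopes down to the bend at x = 235. There a level 46 mm leg leaves to the -y side (right), pointing back at 70 degrees to the shaft.
- pick_grip (a point): grip point of the pick, in the handle, 12 mm above its underside, 45 mm behind the handle's front end; the pick's centre of mass lies about 43 mm ahead of it.
- pick_hook (a point): bend of the hook: where the axes of shaft and leg meet, at pick x = 235 mm, y = 0, 3 mm above the underside.
- pick_tip (a point): free end of the hook leg, at pick x = 219 mm, y = -43 mm, 3 mm above the underside.
- rack: fixed wire drying rack, 250 mm deep (x), 380 mm wide (y), top 92 mm above the bench, 85 mm clear below. A wire leg frame at each end (y = +-187 mm); front and back open. Origin: on the bench below its centre. Its x points into the rack; the front edge, x = -125 mm, faces the open middle of the bench. Two upturned clear cups, 100 mm high, and a lid stand fixed on top.
- tray: fixed shallow steel tray, 270 mm (x) by 180 mm (y), walls 2 mm thick, 24 mm high with rim, floor 2 mm above the bench. Origin: on the bench below its centre. Needle, nozzle, spring and sleeve of the gun lie fixed in its +x end (x above 60 mm, up to 22 mm high); the rest is empty.
- tray_free (a point): middle of the tray's empty part, on its floor (tray x = -50 mm, y = 0).
- gun: loose aluminium spray gun without its cap, lying on its side, about 190 mm by 140 mm, 36 mm thick. Bystander. Origin: underside of the barrel's middle.
- mixcup: clear plastic mixing cup, 90 mm across, 105 mm high, standing. Bystander. Origin: centre of its underside.
- aerosol: metal aerosol can, 66 mm across, 190 mm high, standing. Bystander. Origin: centre of its underside.
- tape: roll of masking tape lying flat, 104 mm across, 25 mm high. Bystander. Origin: centre of its underside.

How it is judged:
By the outcome, as a careful person would: the job done as asked, in the order asked, and still so for the second after the job is handed in, with the robot touching nothing.
It also fails if it takes over 72 s, if anything falls off the work surface, if the arm or the gripper's body presses on something with over 40 N, if the wrist force passes 120 N, or if a joint passes its speed limit or range.

## Working session

There is one attempt and no reset: what is moved stays moved. The work goes in short steps, Python scripts to look and compute and a tool call to move; the robot and the scene stay as the last step left them, time stands still between calls to the robot, and variables do not carry over. Pictures are saved under pics/ and viewed, and the job is handed in when it is done.

Besides the shell and the picture viewer there is one more tool, called after "Request:" as a command line: name --pt "numbers of a row" for each row, then --argument value for the rest. apply_moves: Moves the arm, as the interface text tells. Its arguments: {"type":"object","properties":{"commands":{"type":"array"},"squeeze":{"type":"number"}},"required":["commands"]}

```bash
mkdir -p pics; ls; python3 - <<'E'
from rig import ctrl
import cv2,json,numpy as np
print(ctrl.sense())
for n in ("top","side"):
    i=ctrl.camera_info(n);print(n,i)
    cv2.imwrite(f"pics/{n}0.png",ctrl.capture(n)[:,:,::-1])
E
```

```text
pics
{'time_s': 0.0, 'joints': array([ 9.44601874e-01,  3.13439563e-01,  1.49843689e+00, -5.78746895e-06,
        1.33098393e+00, -2.23382016e-01]), 'dq': array([ 0.00062679,  0.00032614, -0.00105265, -0.00166753,  0.00116486,
       -0.00067608]), 'tau': array([ 1.36968396e-03, -4.12268436e+01, -2.59742242e+01, -1.06070393e-04,
        4.07300729e-03,  4.25013070e-05]), 'eef_pos': array([205.66341099, 482.7791619 , 241.74047664]), 'ee_rot': array([-2.58672843e-04,  2.00046606e-01,  9.79786178e-01, -5.78689476e-04]), 'force': array([ 0.16488908,  0.05152814, -0.52406447]), 'wrist_torque': array([-0.0091837 , -0.01589169, -0.05873115]), 'grip_width': 0.9976517842999971}
top {'fov_y': 57.211014339059616, 'cx': 324.8451484426909, 'cy': 235.4204892894934, 'camera_from_world': array([[-2.72438701e-02, -9.99584575e-01,  9.40469740e-03,
         3.82096757e+01],
       [-9.86183430e-01,  2.53383580e-02, -1.63707699e-01,
         5.22423353e+02],
       [ 1.63401392e-01, -1.37347880e-02, -9.86464060e-01,
         1.09014470e+03],
       [ 0.00000000e+00,  0.00000000e+00,  0.00000000e+00,
         1.00000000e+00]])}
side {'fov_y': 52.86384600761464, 'cx': 315.99833294315755, 'cy': 241.3721247656207, 'camera_from_world': array([[ 9.95504304e-01, -9.22721460e-02,  2.13783172e-02,
        -5.29119923e+02],
       [-4.56937201e-02, -6.65571677e-01, -7.44933840e-01,
         8.51969162e+01],
       [ 8.29654465e-02,  7.40607989e-01, -6.66795727e-01,
         1.25151940e+03],
       [ 0.00000000e+00,  0.00000000e+00,  0.00000000e+00,
         1.00000000e+00]])}
```

View pics/top0.png

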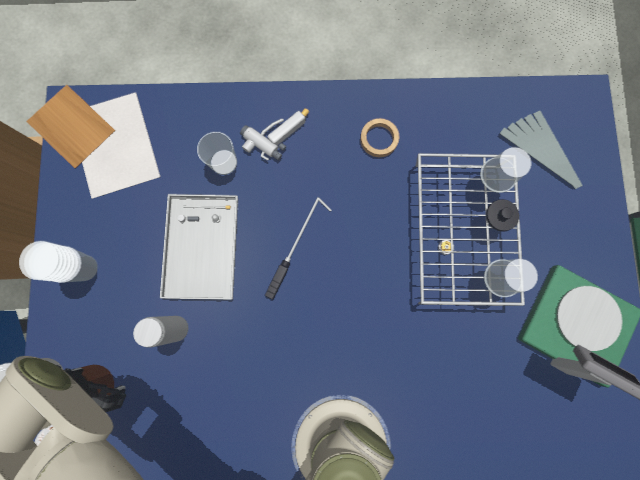

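View pics/side0.png

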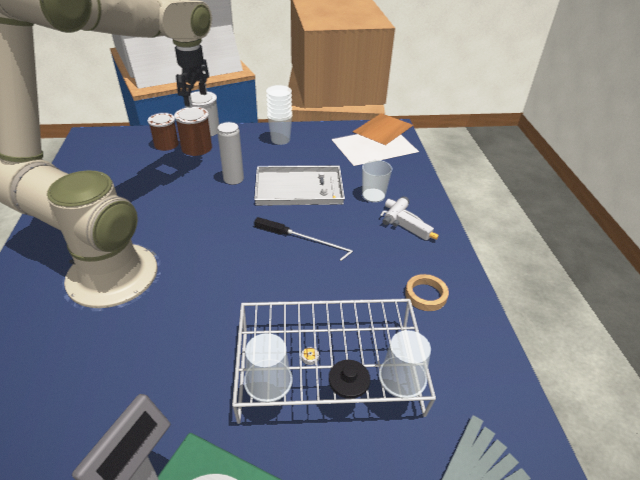

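The top view shows the pick mid-bench (handle ~(278,280), bend ~(319,199)), the cap under the rack at ~(446,246), and the tray at ~(200,247). I'll enlarge these.

```bash
cat > h.py <<'E'
import numpy as np,cv2
from rig import ctrl
def K(n):
    i=ctrl.camera_info(n);f=240/np.tan(np.radians(i['fov_y']/2));return f,i['cx'],i['cy'],np.array(i['camera_from_world'])
def ray(n,u,v,z,k=None):
    f,cx,cy,T=k or K(n)
    R=T[:3,:3];c=-R.T@T[:3,3];d=R.T@np.array([(u-cx)/f,(v-cy)/f,1])
    return (c+d*(z-c[2])/d[2])
def proj(n,p,k=None):
    f,cx,cy,T=k or K(n);q=T[:3,:3]@np.array(p,float)+T[:3,3];return np.array([cx+f*q[0]/q[2],cy+f*q[1]/q[2]])
def crop(src,u0,v0,w,h,s,out,n=None):
    a=cv2.imread(src)[v0:v0+h,u0:u0+w];cv2.imwrite(out,cv2.resize(a,None,fx=s,fy=s,interpolation=cv2.INTER_CUBIC))
E
python3 - <<'E'
from h import *
crop("pics/top0.png",255,185,90,120,5,"pics/c1.png")
crop("pics/top0.png",405,145,130,170,3.5,"pics/c2.png")
crop("pics/side0.png",245,205,120,70,6,"pics/c3.png")
crop("pics/side0.png",225,285,220,140,3.6,"pics/c4.png")
E
```

```text
(no output)
```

View pics/c1.png

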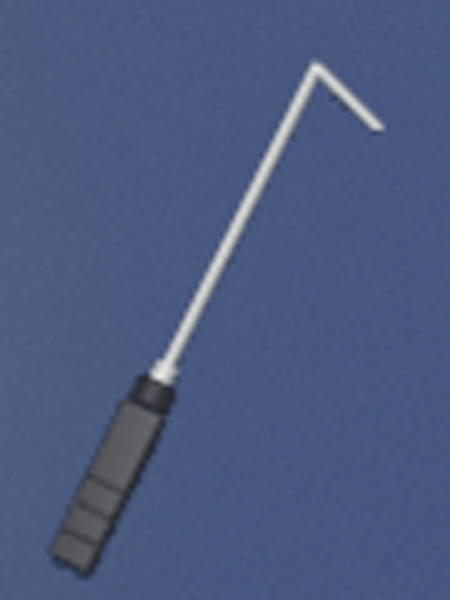

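View pics/c2.png

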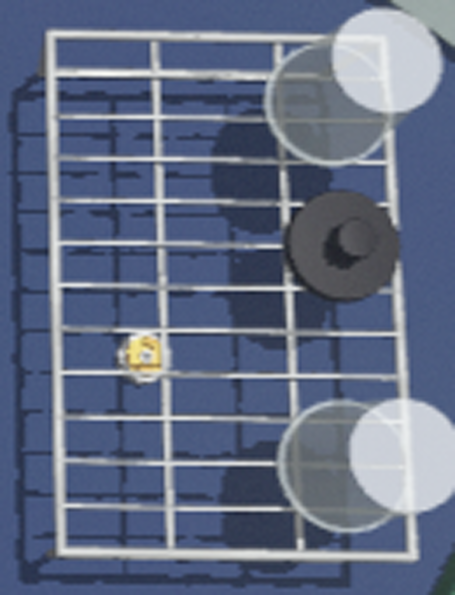

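View pics/c3.png

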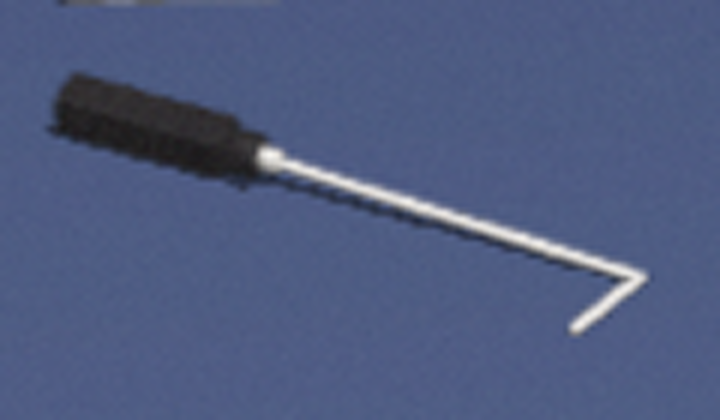

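View pics/c4.png

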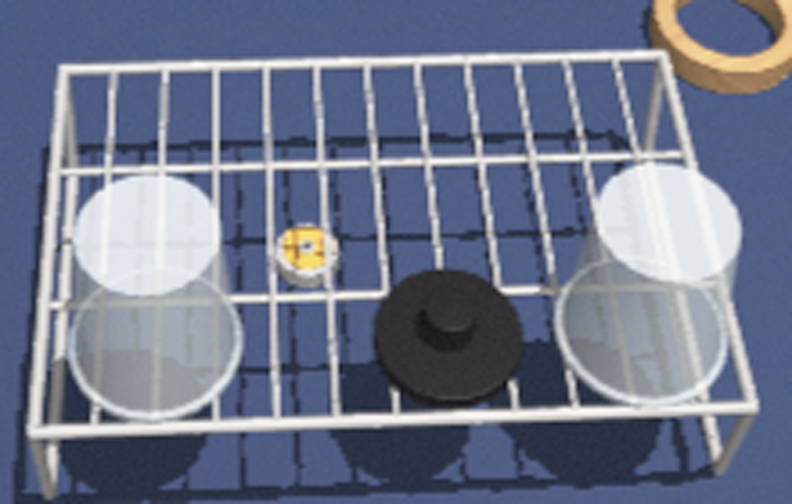

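```bash
python3 - <<'E'
from h import *
np.set_printoptions(precision=1,suppress=True)
def c(u,v,u0,v0,s): return ((u+.5)/s-.5+u0,(v+.5)/s-.5+v0)
P=lambda n,name,uv,z:print(n,name,np.round(uv,1),ray(n,*uv,z))
t=lambda u,v:c(u,v,255,185,5); s=lambda u,v:c(u,v,245,205,6)
P("top","bend",t(316,67),3);P("top","tip",t(380,127),3);P("top","hrear",t(73,560),20);P("top","hfront",t(155,392),12)
P("top","ferr",t(163,370),12)
P("side","bend",s(641,277),3);P("side","tip",s(575,329),3);P("side","ferr",s(268,157),12)
t=lambda u,v:c(u,v,405,145,3.5); s=lambda u,v:c(u,v,225,285,3.6)
P("top","cap",t(146,357),12);P("top","captop",t(147,355),20)
P("side","cap",s(307,250),14);P("side","captop",s(308,246),20)
for nm,a,b in (("FL",(50,36),(665,57)),("FR",(60,552),(64,70)),("BL",(385,38),(752,405)),("BR",(411,555),(36,430))):
    P("top",nm,t(*a),90);P("side",nm,s(*b),90)
for nm,uv in (("TL",(168,195)),("TR",(237.5,196.5)),("BL",(161.5,298)),("BR",(234,299.5))):P("top","tray"+nm,uv,24)
P("top","tape",(380,138),25);P("top","cupbase",(223,162),0);P("top","aeros",(148,333),190);P("side","aerbase",(233,180),0)
E
```

```text
top bend [317.8 198. ] [632.9  40.1   3. ]
top tip [330.6 210. ] [598.8   6.4   3. ]
top hrear [269.2 296.6] [371.7 171.1  20. ]
top hfront [285.6 263. ] [457.9 128.6  12. ]
top ferr [287.2 258.6] [469.3 124.2  12. ]
side bend [351.4 250.8] [633.6  42.2   3. ]
side tip [340.4 259.4] [598.8  10.2   3. ]
side ferr [289.2 230.8] [466.5 128.1  12. ]
top cap [446.4 246.6] [ 490.1 -296.1   12. ]
top captop [446.6 246.1] [ 490.5 -294.6   20. ]
side cap [309.9 354.1] [ 490.4 -294.7   14. ]
side captop [310.2 353. ] [ 490.8 -296.1   20. ]
top FL [418.9 154.9] [ 717.1 -220.3   90. ]
side FL [409.4 300.5] [ 720.1 -222.    90. ]
top FR [421.8 302.4] [ 346.  -204.1   90. ]
side FR [242.4 304.1] [ 347.  -205.1   90. ]
top BL [514.6 155.5] [ 709.8 -465.1   90. ]
side BL [433.5 397.1] [ 708.9 -461.7   90. ]
top BR [522.1 303.2] [ 337.3 -446.5   90. ]
side BR [234.6 404.1] [ 337.7 -446.1   90. ]
top trayTL [168 195] [645.6 436.6  24. ]
top trayTR [237.5 196.5] [636.9 252.8  24. ]
top trayBL [161.5 298. ] [375.4 444.7  24. ]
top trayBR [234.  299.5] [366.7 260.3  24. ]
top tape [380 138] [ 790.8 -133.1   25. ]
top cupbase [223 162] [741.6 297.5  -0. ]
top aeros [148 333] [296.2 412.  190. ]
side aerbase [233 180] [296.7 409.2  -0. ]
```

```bash
cat >> h.py <<'E'
from scipy.spatial.transform import Rotation as Ro
def st():
    s=ctrl.sense();w,x,y,z=s['ee_rot'];R=Ro.from_quat([x,y,z,w]).as_matrix();return s,R
def to(x,y,z,jawdeg=None):
    "shift in tool cm, roll rad (translation first) to reach world target"
    s,R=st();d=R.T@(np.array([x,y,z])-s['eef_pos'])/10
    a=np.degrees(np.arctan2(R[1,1],R[0,1]))
    print("t",round(s['time_s'],2),"pos",s['eef_pos'].round(1),"jaw",round(a,2),"z-axis",R[:,2].round(3),"F",s['force'].round(1),"grip",round(s['grip_width'],3),"q",s['joints'].round(2))
    print("shift cm",d.round(2),"roll",None if jawdeg is None else round(np.radians(a-jawdeg),3))
E
python3 -c "
from h import *
print(ctrl.tip_extent);to(423,146.5,242,63.4)"
```

```text
11.0
t 0.1 pos [205.7 482.8 241.8] jaw 66.92 z-axis [-0.001 -0.001 -1.   ] F [-0.3  0.9 -0.3] grip 0.997 q [ 0.94  0.31  1.5  -0.    1.33 -0.22]
shift cm [-33.17 -22.42  -0.  ] roll 0.061
```

Request:
apply_moves --pt "8.5 -2.4 -1.6 0 0" --pt "8.5 -2.4 -1.6 0 0" --pt "8.5 -2.4 -1.6 0 0" --pt "8.5 -2.4 -1.6 0 0" --pt "8.5 -2.4 -1.6 0 0" --pt "8.5 -2.4 -1.6 0 0" --pt "8.5 -2.4 -1.6 0 0" --pt "8.5 -2.4 -1.6 0 0" --pt "8.5 -2.4 -1.6 0 0" --pt "8.5 -2.4 -1.6 0 0" --pt "8.5 -2.4 -1.6 0 0" --pt "8.5 -2.4 -1.6 0 0"

```text
time_s: 1.1
eef_pos: [395.9, 192.1, 242.2]
ee_rot: [-0.0, 0.2, 0.98, -0.0]
force: [0.5, 0.8, 0.4]
grip_width: 0.992
```

```bash
python3 -c "
from h import *
to(423,146.5,110,63.4)"
```

```text
t 1.1 pos [395.9 192.1 242.2] jaw 66.92 z-axis [-0. -0. -1.] F [0.5 0.8 0.4] grip 0.992 q [ 0.18  0.12  1.73  0.    1.28 -0.98]
shift cm [-4.28 -3.13 13.21] roll 0.061
```

Request:
apply_moves --pt "8.5 -1.07 -0.78 2.2 0.015" --pt "8.5 -1.07 -0.78 2.2 0.015" --pt "8.5 -1.07 -0.78 2.2 0.015" --pt "8.5 -1.07 -0.78 2.2 0.016" --pt "8.5 0 0 2.2 0" --pt "8.5 0 0 2.2 0" --pt "8.5 0 0 0 0"

```text
time_s: 1.68
eef_pos: [419.5, 147.0, 107.0]
ee_rot: [-0.003, 0.23, 0.973, -0.001]
force: [-0.6, 0.5, -0.5]
grip_width: 0.995
```

```bash
python3 - <<'E'
from h import *
k=K("wrist");s,R=st()
cv2.imwrite("pics/w1.png",ctrl.capture("wrist")[:,:,::-1])
to(423,146.5,14,63.4)
for x in (-60,-30,0,45):
    p=np.array([423.1,146.5,24])+x*np.array([.894,-.448,0]);print(x,proj("wrist",p,k))
E
```

```text
t 1.73 pos [420.6 147.2 109.1] jaw 63.41 z-axis [-0.004 -0.    -1.   ] F [-0.2 -0.3  1.1] grip 0.994 q [ 0.07  0.31  1.89  0.    0.94 -1.03]
shift cm [-0.28  0.06  9.51] roll 0.0
-60 [321.89804493 157.09058217]
-30 [321.72665451 214.63085315]
0 [321.56924764 267.47648192]
45 [321.35582876 339.12681694]
```

View pics/w1.png

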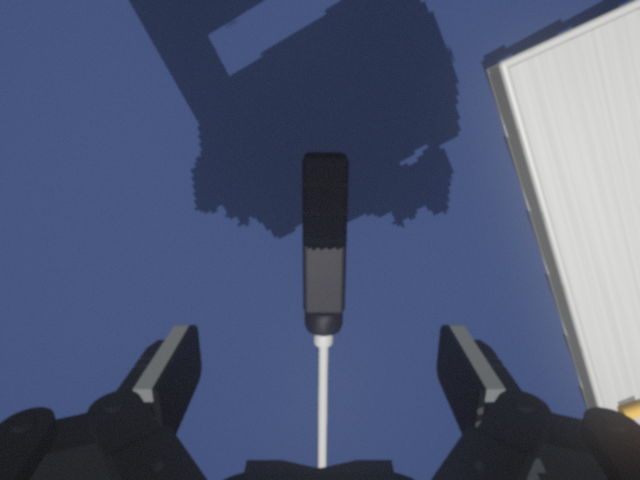

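Handle is where predicted (axis col ~324 vs 321.6; ends rows 153/333 vs 157/339), within 2 mm. Descending.

Request:
apply_moves --pt "8.5 -0.1 0.05 2.0 0" --pt "8.5 -0.1 0 2.0 0" --pt "8.5 0 0 2.0 0" --pt "8.5 0 0 1.8 0" --pt "8.5 0 0 1.2 0" --pt "8.5 0 0 0.4 0" --pt "8.5 0 0 0 0" --pt "4 0 0 0 0" --pt "1.5 0 0 0 0" --pt "1.5 0 0 0 0" --pt "1.5 0 0 0 0" --pt "1.5 0 0 0 0" --squeeze 70

```text
time_s: 2.73
eef_pos: [423.8, 147.0, 16.7]
ee_rot: [0.0, 0.23, 0.973, 0.0]
force: [0.4, 1.3, 2.2]
grip_width: 0.295
```

```bash
python3 -c "
from h import *
to(423,146.5,45,63.4)"
```

```text
t 2.73 pos [423.8 147.   16.7] jaw 63.43 z-axis [ 0.001  0.    -1.   ] F [0.4 1.3 2.2] grip 0.295 q [ 0.07  0.49  1.95  0.    0.7  -1.04]
shift cm [ 0.05 -0.08 -2.83] roll 0.0
```

Request:
apply_moves --pt "1.5 0 0 -0.5 0" --pt "1.5 0 0 -1.0 0" --pt "1.5 0 0 -1.5 0.1" --pt "1.5 0 0 0 0.11" --pt "1.5 0 0 0 0.11" --pt "1.5 0 0 0 0.11" --pt "1.5 0 0 0 0.11" --pt "1.5 0 0 0 0.11" --pt "1.5 0 0 0 0.11" --pt "1.5 0 0 0 0.11" --pt "1.5 0 0 0 0.11" --pt "1.5 0 0 0 0.1"

```text
time_s: 3.73
eef_pos: [423.5, 146.9, 46.6]
ee_rot: [-0.0, 0.699, 0.715, -0.0]
force: [0.2, -0.1, -2.0]
grip_width: 0.262
```

```bash
python3 -c "
from h import *
to(562,60,46,0)"
```

```text
t 3.73 pos [423.5 146.9  46.6] jaw 1.23 z-axis [-0.  0. -1.] F [ 0.2 -0.1 -2. ] grip 0.262 q [0.07 0.43 1.94 0.   0.78 0.05]
shift cm [-8.99 13.66  0.05] roll 0.021
```

Request:
apply_moves --pt "1.5 -1.1 1.7 0 0.02" --pt "1.5 -1.1 1.7 0 0" --pt "1.5 -1.1 1.7 0 0" --pt "1.5 -1.1 1.7 0 0" --pt "1.5 -1.1 1.7 0 0" --pt "1.5 -1.1 1.7 0 0" --pt "1.5 -1.1 1.7 0 0" --pt "1.5 -1.1 1.7 0 0" --pt "1.5 0 0 0 0" --pt "1.5 0 0 0 0"

```text
time_s: 4.57
eef_pos: [560.4, 59.9, 46.2]
ee_rot: [-0.0, 0.705, 0.709, -0.0]
force: [-0.5, 0.9, -1.4]
grip_width: 0.263
```

```bash
python3 - <<'E'
from h import *
for n in("top","side"): cv2.imwrite(f"pics/{n}1.png",ctrl.capture(n)[:,:,::-1])
to(562,60,20,0)
s,R=st();p=s['eef_pos']
for n in("top","side"):
  for o in ((0,-235,0),(-43,-219,0)): print(n,proj(n,[p[0]+o[0],p[1]+o[1],33]))
crop("pics/top1.png",290,130,180,180,4,"pics/c5.png")
crop("pics/side1.png",260,190,200,150,4,"pics/c6.png")
E
```

```text
t 4.67 pos [559.6  60.6  46.2] jaw 0.41 z-axis [-0.001  0.    -1.   ] F [-0.5  1.1 -1.5] grip 0.263 q [-0.1   0.62  1.59  0.    0.93 -0.11]
shift cm [-0.07  0.24  2.62] roll 0.007
top [400.35637418 220.39460311]
top [395.13362291 236.76601751]
side [334.86177461 304.98152223]
side [316.21728039 300.89559772]
```

View pics/c5.png

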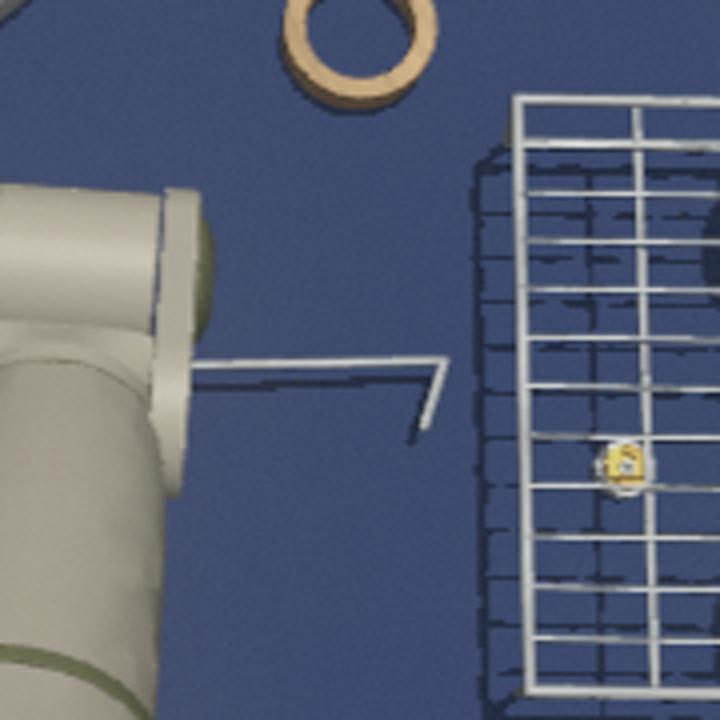

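View pics/c6.png

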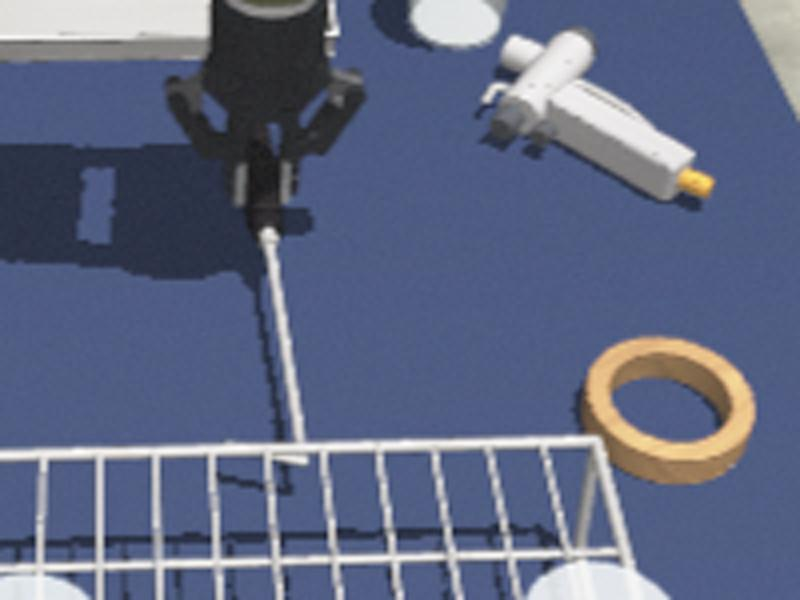

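Request:
apply_moves --pt "1.5 0 0.2 0.9 0.007" --pt "1.5 0 0.3 0.9 0" --pt "1.5 -1.0 0 0.7 0" --pt "1.5 -1.6 0 0.2 0" --pt "1.5 -2.0 0 0 0" --pt "1.5 -2.0 0 0 0" --pt "1.5 -2.0 0 0 0" --pt "1.5 -2.0 0 0 0" --pt "1.5 -2.0 0 0 0" --pt "1.5 -2.0 0 0 0" --pt "1.5 -1.5 0 0 0" --pt "1.5 0 0 0 0"

```text
time_s: 5.67
eef_pos: [565.2, -103.6, 18.7]
ee_rot: [0.0, 0.708, 0.706, -0.0]
force: [0.2, 0.2, -1.2]
grip_width: 0.259
```

```bash
python3 - <<'E'
from h import *
for n in("top","side"): cv2.imwrite(f"pics/{n}2.png",ctrl.capture(n)[:,:,::-1])
to(514,-105,18.5,0)
crop("pics/top2.png",370,160,150,150,5,"pics/c5.png")
crop("pics/side2.png",230,260,180,140,4,"pics/c6.png")
E
```

```text
t 5.77 pos [ 565.1 -100.9   18.8] jaw -0.05 z-axis [-0.001  0.001 -1.   ] F [ 0.  -0.4 -1.5] grip 0.26 q [-0.38  0.68  1.56  0.    0.9  -0.38]
shift cm [-0.42 -5.11  0.03] roll -0.001
```

View pics/c5.png

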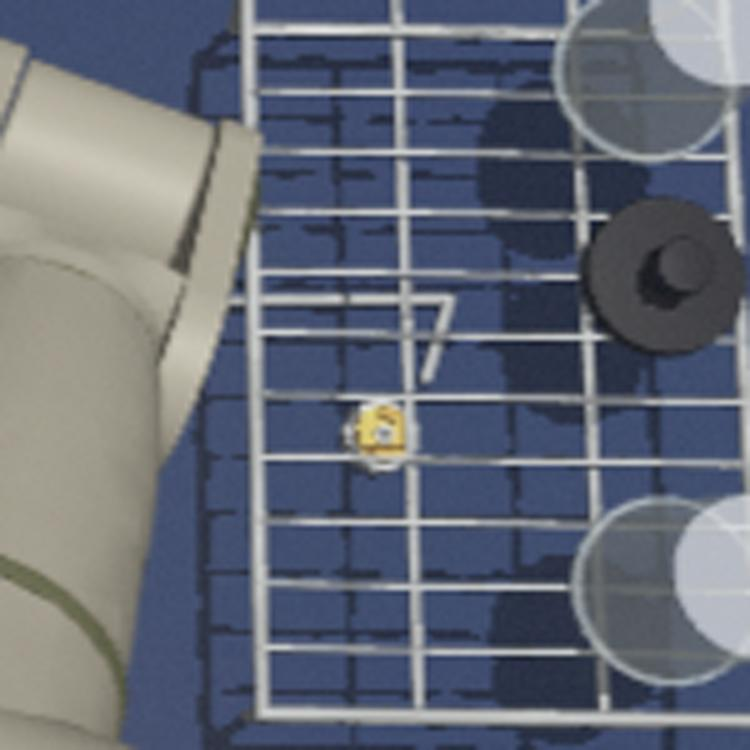

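View pics/c6.png

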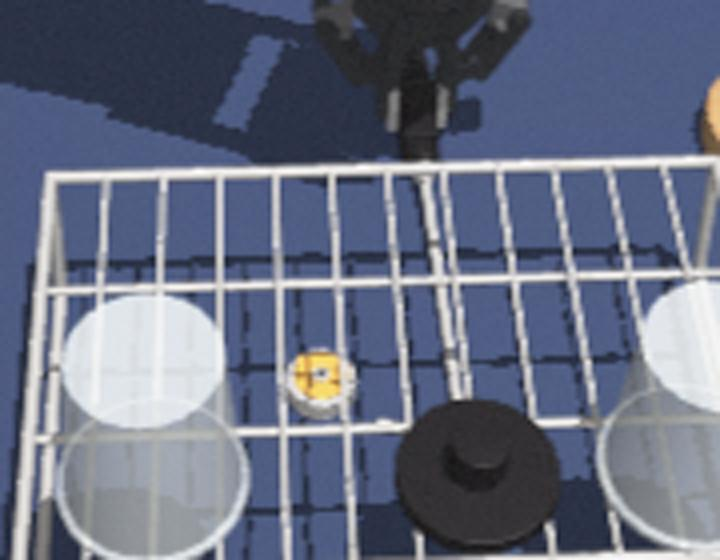

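Request:
apply_moves --pt "1.5 -0.6 0 0 0" --pt "1.5 -0.5 0 0 0" --pt "1.5 0 -0.8 0 0" --pt "1.5 0 -0.8 0 0" --pt "1.5 0 -0.8 0 0" --pt "1.5 0 -0.8 0 0" --pt "1.5 0 -0.8 0 0" --pt "1.5 0 -0.6 0 0" --pt "1.5 0 -0.4 0 0" --pt "1.5 0 0 0 0"

```text
time_s: 6.6
eef_pos: [514.9, -111.7, 19.4]
ee_rot: [-0.0, 0.707, 0.707, -0.0]
force: [0.1, -0.0, -0.8]
grip_width: 0.264
```

```bash
python3 - <<'E'
from h import *
for n in("top",): cv2.imwrite(f"pics/{n}3.png",ctrl.capture(n)[:,:,::-1])
to(514,-105,18.5,0)
crop("pics/top3.png",370,160,150,150,5,"pics/c5.png")
E
```

```text
t 6.65 pos [ 515.4 -111.8   19.4] jaw -0.01 z-axis [ 0. -0. -1.] F [ 0.1  0.2 -1.3] grip 0.262 q [-0.44  0.6   1.71  0.    0.82 -0.44]
shift cm [ 0.68 -0.14  0.09] roll -0.0
```

View pics/c5.png

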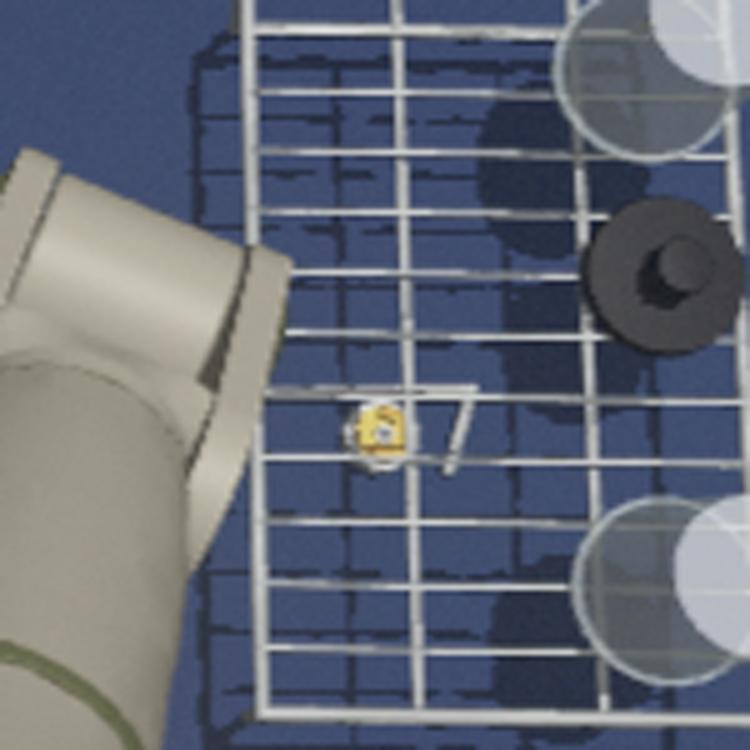

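Request:
apply_moves --pt "1.5 0.3 0 0.05 0" --pt "1.5 0.3 0 0 0" --pt "1.5 0.4 0 0 0" --pt "1.5 0.6 0 0 0" --pt "1.5 0.8 0 0 0" --pt "1.5 0.9 0 0 0" --pt "1.5 0.9 0 0 0" --pt "1.5 0.9 0 0 0" --pt "1.5 0.9 0 0 0" --pt "1.5 0.9 0 0 0" --pt "1.5 0.6 0 0 0" --pt "1.5 0.3 0 0 0"

```text
time_s: 7.65
eef_pos: [515.4, -32.7, 18.8]
ee_rot: [-0.0, 0.707, 0.707, -0.0]
force: [0.0, -1.3, -1.4]
grip_width: 0.264
```

```bash
python3 - <<'E'
from h import *
for n in("top","side"): cv2.imwrite(f"pics/{n}4.png",ctrl.capture(n)[:,:,::-1])
to(514,130,19,0)
crop("pics/side4.png",230,200,200,150,4,"pics/c6.png")
crop("pics/top4.png",350,160,150,150,5,"pics/c5.png")
E
```

```text
t 7.75 pos [515.4 -33.2  18.8] jaw 0.04 z-axis [-0.  0. -1.] F [-0.2  0.2 -1.2] grip 0.258 q [-0.29  0.59  1.75  0.    0.81 -0.29]
shift cm [16.32 -0.13 -0.02] roll 0.001
```

View pics/c6.png

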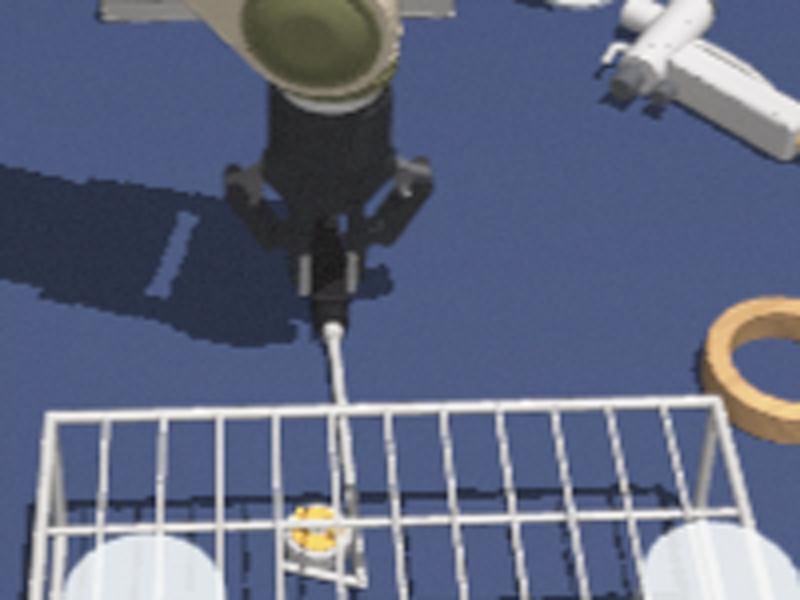

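View pics/c5.png

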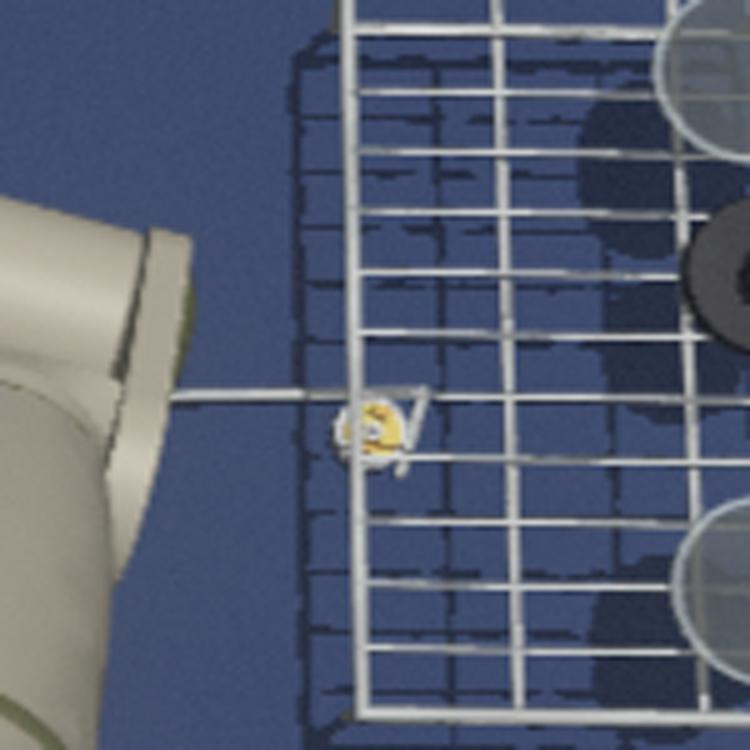

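The cap sits in the hook pocket (top ~ (424,246)). I'll continue the drag.

Request:
apply_moves --pt "1.5 0.4 0 0 0" --pt "1.5 0.7 0 0 0" --pt "1.5 1.0 0 0 0" --pt "1.5 1.0 0 0 0" --pt "1.5 1.0 0 0 0" --pt "1.5 1.0 0 0 0" --pt "1.5 1.0 0 0 0" --pt "1.5 1.0 0 0 0" --pt "1.5 1.0 0 0 0" --pt "1.5 1.0 0 0 0" --pt "1.5 1.0 0 0 0" --pt "1.5 1.0 0 0 0"

```text
time_s: 8.75
eef_pos: [515.4, 78.3, 18.8]
ee_rot: [-0.0, 0.707, 0.707, -0.0]
force: [0.3, -0.3, -1.6]
grip_width: 0.259
```

Request:
apply_moves --pt "1.5 1.0 0 0 0" --pt "1.5 1.0 0 0 0" --pt "1.5 1.0 0 0 0" --pt "1.5 0.9 0 0 0" --pt "1.5 0.7 0 0 0" --pt "1.5 0.4 0 0 0" --pt "1.5 0.2 0 0 0" --pt "1.5 0 0 0 0"

```text
time_s: 9.42
eef_pos: [515.5, 129.5, 18.8]
ee_rot: [0.0, 0.707, 0.707, 0.0]
force: [0.2, -0.6, -0.8]
grip_width: 0.261
```

```bash
python3 - <<'E'
from h import *
for n in("top","side"): cv2.imwrite(f"pics/{n}5.png",ctrl.capture(n)[:,:,::-1])
to(514,130,19,0)
crop("pics/side5.png",230,160,200,150,4,"pics/c6.png")
crop("pics/top5.png",300,160,150,150,5,"pics/c5.png")
E
```

```text
t 9.52 pos [515.5 129.1  18.8] jaw -0.02 z-axis [ 0.  0. -1.] F [-0.3 -0.3 -1.8] grip 0.261 q [0.02 0.61 1.7  0.   0.83 0.02]
shift cm [ 0.09 -0.15 -0.02] roll -0.0
```

View pics/c6.png

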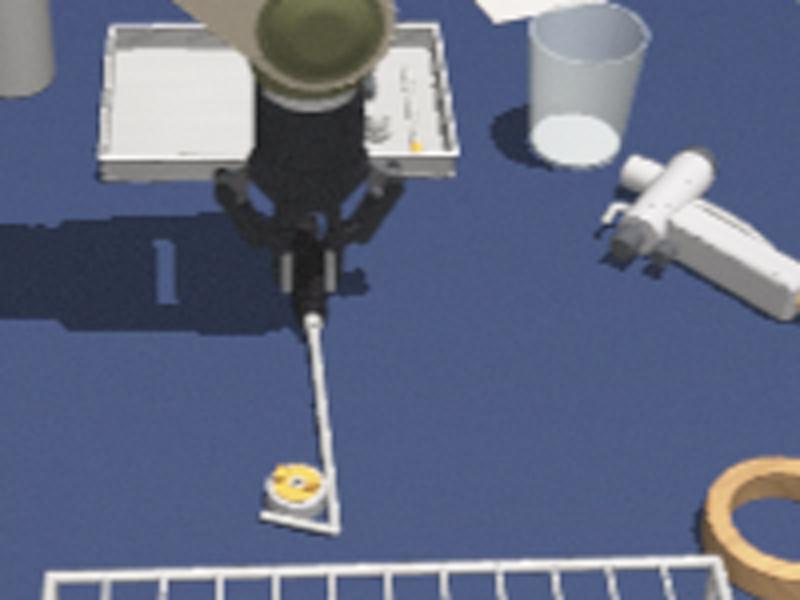

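View pics/c5.png

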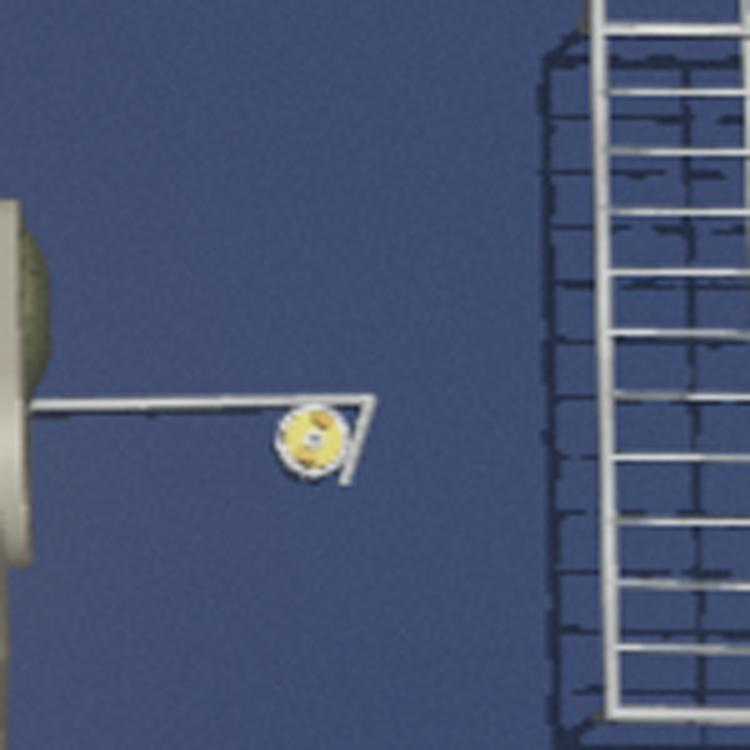

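Request:
apply_moves --pt "1.5 -0.7 0 0 0" --pt "1.5 -0.8 0 0 0" --pt "1.5 -0.5 0.3 0 0" --pt "1.5 0 1.0 0 0" --pt "1.5 0 1.5 0 0" --pt "1.5 0 1.7 0 0" --pt "1.5 0 1.7 0 0" --pt "1.5 0 1.0 -1.0 0" --pt "1.5 0 0 -1.5 0" --pt "1.5 0 0 -1.5 0" --pt "1.5 0 0 -1.5 0" --pt "1.5 0 0 0 0"

```text
time_s: 10.52
eef_pos: [589.1, 108.4, 76.5]
ee_rot: [0.002, 0.707, 0.707, 0.002]
force: [1.2, 0.3, -0.7]
grip_width: 0.262
```

Request:
apply_moves --pt "1.5 0.4 -1.6 0 0" --pt "1.5 0.4 -1.6 0 0" --pt "1.5 0.4 -1.6 0 0" --pt "1.5 0.4 -1.6 0 0" --pt "1.5 0.4 -1.6 0 0" --pt "1.5 0.4 -1.6 0 0" --pt "1.5 0.4 -1.6 0 0" --pt "1.5 0.4 -1.6 0 0" --pt "1.5 0.4 -1.6 0 0" --pt "1.5 0.4 -1.6 0 0" --pt "1.5 0 -1.0 0 0" --pt "1.5 0 0 0 -0.11"

```text
time_s: 11.52
eef_pos: [415.3, 149.1, 73.0]
ee_rot: [-0.001, 0.667, 0.745, -0.001]
force: [-1.0, -0.3, -0.6]
grip_width: 0.26
```

Request:
apply_moves --pt "1.5 0 0 0 -0.11" --pt "1.5 0 0 0 -0.11" --pt "1.5 0 0 0 -0.11" --pt "1.5 0 0 0 -0.11" --pt "1.5 0 0 0 -0.11" --pt "1.5 0 0 0 -0.11" --pt "1.5 0 0 0 -0.11" --pt "1.5 0 0 0 -0.11" --pt "1.5 0 0 0 -0.11" --pt "1.5 0 0 1.5 0" --pt "1.5 0 0 1.5 0" --pt "1.5 0 0 0 0"

```text
time_s: 12.52
eef_pos: [416.0, 148.7, 41.4]
ee_rot: [-0.002, 0.234, 0.972, -0.001]
force: [-0.5, -1.1, -1.7]
grip_width: 0.261
```

```bash
python3 - <<'E'
from h import *
for n in("top","side"): cv2.imwrite(f"pics/{n}6.png",ctrl.capture(n)[:,:,::-1])
to(424,147,17,63)
crop("pics/side6.png",230,160,200,150,4,"pics/c6.png")
E
```

```text
t 12.62 pos [417.2 148.9  43.5] jaw 63.0 z-axis [-0.001 -0.    -1.   ] F [-0.6 -0.1 -1.5] grip 0.261 q [ 0.08  0.42  1.95 -0.    0.77 -1.02]
shift cm [-0.69  0.14  2.65] roll -0.0
```

View pics/c6.png

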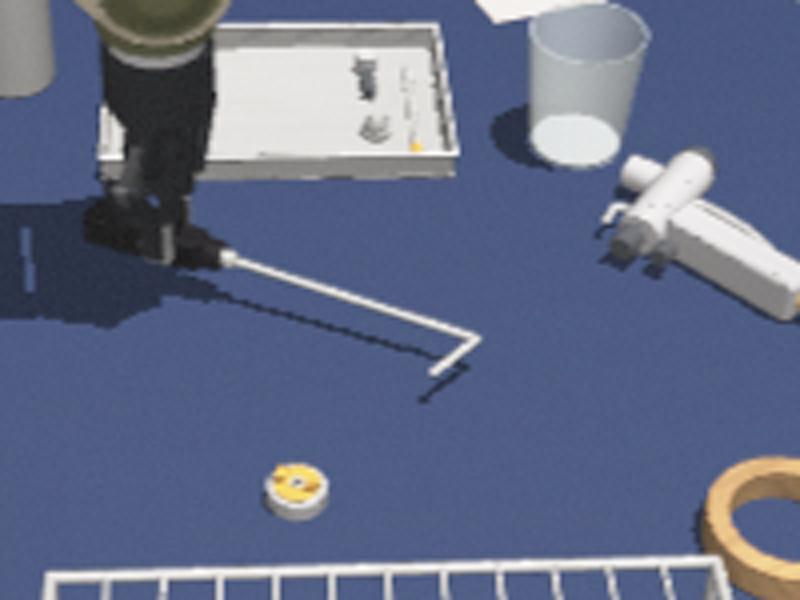

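View pics/top6.png

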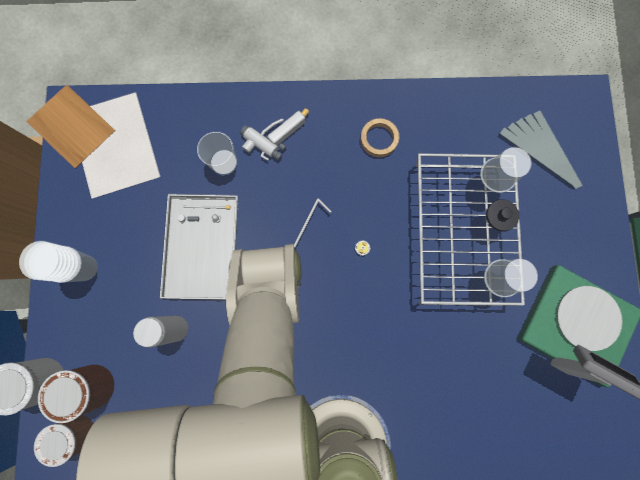

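Request:
apply_moves --pt "1.5 0 0 0.8 0" --pt "1.5 0 0 0.8 0" --pt "1.5 0 0 0.5 0" --pt "1.5 0 0 0.3 0" --pt "1.5 0 0 0.2 0" --pt "1.5 0 0 0.1 0" --pt "1.5 0 0 0 0"

```text
time_s: 13.2
eef_pos: [417.5, 149.3, 17.0]
ee_rot: [0.0, 0.233, 0.972, -0.0]
force: [-0.9, 0.3, 1.1]
grip_width: 0.262
```

```bash
python3 - <<'E'
from h import *
cv2.imwrite("pics/side7.png",ctrl.capture("side")[:,:,::-1])
to(424,147,17,63)
crop("pics/side7.png",230,160,200,150,4,"pics/c6.png")
E
```

```text
t 13.25 pos [417.5 149.3  17. ] jaw 63.03 z-axis [ 0. -0. -1.] F [-2.2 -0.3  2.1] grip 0.262 q [ 0.08  0.48  1.96 -0.    0.7  -1.02]
shift cm [-0.68  0.09  0.  ] roll 0.001
```

View pics/c6.png

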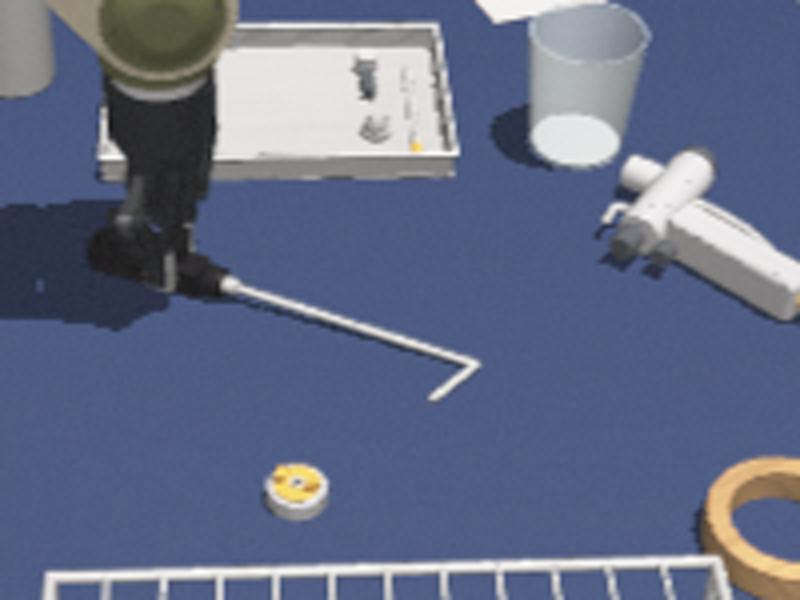

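Request:
apply_moves --pt "3 0 0 0 0" --pt "4.5 0 0 0 0" --pt "6 0 0 0 0" --pt "7 0 0 0 0" --pt "7 0 0 -0.5 0" --pt "7 0 0 -1.5 0" --pt "7 0 0 -2 0" --pt "7 0 0 -2 0" --pt "7 0 0 -2 0" --pt "7 0 0 -2 0" --pt "7 0 0 0 0"

```text
time_s: 14.17
eef_pos: [419.1, 149.4, 120.3]
ee_rot: [0.003, 0.233, 0.972, 0.001]
force: [0.2, -0.7, 1.2]
grip_width: 0.817
```

```bash
python3 - <<'E'
from h import *
for n in("top","side"): cv2.imwrite(f"pics/{n}8.png",ctrl.capture(n)[:,:,::-1])
crop("pics/top8.png",260,180,120,120,5,"pics/c5.png")
crop("pics/side8.png",230,180,160,120,5,"pics/c6.png")
to(494,-75,120,0)
E
```

```text
t 14.27 pos [417.6 149.3 117.2] jaw 63.03 z-axis [ 0.001  0.    -1.   ] F [-0.1  0.3 -1.2] grip 0.824 q [ 0.08  0.29  1.9  -0.    0.96 -1.02]
shift cm [-16.98 -16.52  -0.27] roll 1.1
```

View pics/c5.png

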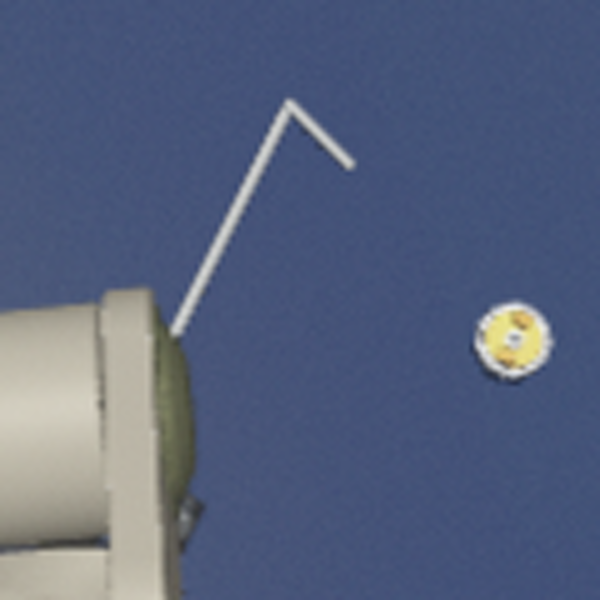

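View pics/c6.png

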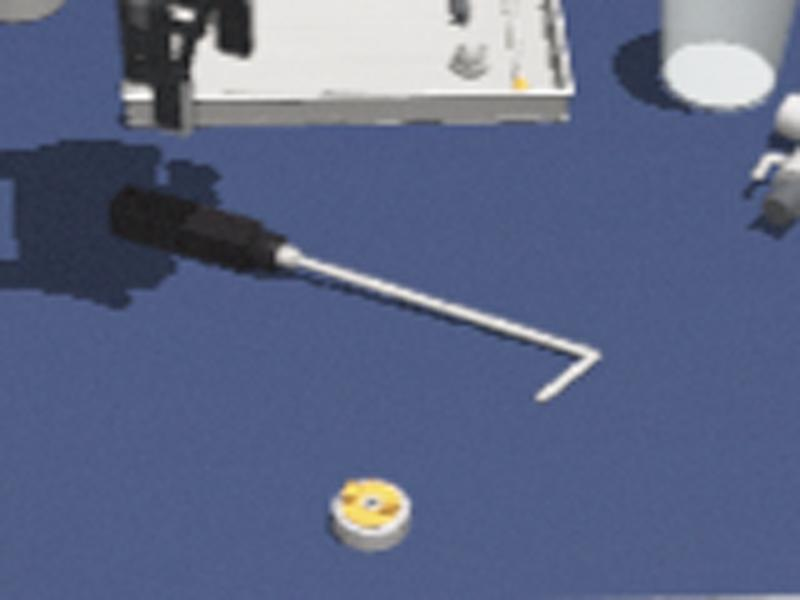

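```bash
python3 - <<'E'
from h import *
print(ray("top",362.6,248,14),ray("side",304.2,282,14))
E
```

```text
[491.95020184 -74.41350679  14.        ] [493.99989525 -76.63743643  14.        ]
```

Request:
apply_moves --pt "7 0 0 0 0.11" --pt "7 0 0 0 0.11" --pt "7 0 0 0 0.11" --pt "7 0 0 0 0.11" --pt "7 0 0 0 0.11" --pt "7 0 0 0 0.11" --pt "7 0 0 0 0.11" --pt "7 0 0 0 0.11" --pt "7 0 0 0 0.11" --pt "7 0 0 0 0.11" --pt "7 0 0 0 0" --pt "7 0 0 0 0"

```text
time_s: 15.27
eef_pos: [417.0, 149.2, 116.0]
ee_rot: [-0.001, 0.706, 0.708, -0.001]
force: [0.2, -0.2, 0.1]
grip_width: 0.822
```

Request:
apply_moves --pt "7 -2.2 0.7 0 0" --pt "7 -2.2 0.7 0 0" --pt "7 -2.2 0.7 0 0" --pt "7 -2.2 0.7 0 0" --pt "7 -2.2 0.7 0 0" --pt "7 -2.2 0.7 0 0" --pt "7 -2.2 0.7 0 0" --pt "7 -2.2 0.7 0 0" --pt "7 -2.2 0.7 0 0" --pt "7 -2.2 0.7 0 0" --pt "7 0 0 0 0" --pt "7 0 0 0 0"

```text
time_s: 16.27
eef_pos: [487.3, -71.3, 116.2]
ee_rot: [-0.001, 0.707, 0.707, -0.0]
force: [-0.7, -0.6, -0.7]
grip_width: 0.819
```

```bash
python3 - <<'E'
from h import *
k=K("wrist");cv2.imwrite("pics/w2.png",ctrl.capture("wrist")[:,:,::-1])
to(494,-75,11.5,0)
print(proj("wrist",[494,-75,14],k))
E
```

```text
t 16.32 pos [487.  -70.5 116.3] jaw 0.09 z-axis [-0.001  0.001 -1.   ] F [-0.5  0.6  1.2] grip 0.823 q [-0.38  0.39  1.76  0.    1.   -0.38]
shift cm [-0.46  0.71 10.48] roll 0.001
[329.74663936 255.34540442]
```

View pics/w2.png

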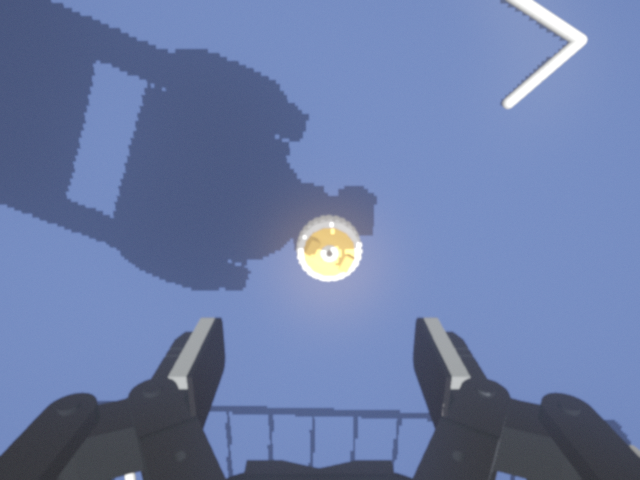

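Cap ring centred at (329.5,249) in the wrist view, within ~3 mm of prediction; nothing stands near. Descending.

Request:
apply_moves --pt "7 -0.15 0.35 2.0 0" --pt "7 -0.1 0.3 2.0 0" --pt "7 0 0 2.0 0" --pt "7 0 0 2.0 0" --pt "7 0 0 1.2 0" --pt "7 0 0 0.8 0" --pt "7 0 0 0.4 0" --pt "7 0 0 0 0"

```text
time_s: 16.98
eef_pos: [493.7, -72.6, 12.4]
ee_rot: [-0.0, 0.707, 0.708, -0.0]
force: [0.2, -0.0, 0.4]
grip_width: 0.821
```

```bash
python3 - <<'E'
from h import *
cv2.imwrite("pics/w3.png",ctrl.capture("wrist")[:,:,::-1])
cv2.imwrite("pics/side9.png",ctrl.capture("side")[:,:,::-1])
crop("pics/side9.png",260,220,100,75,8,"pics/c6.png")
to(493.5,-73,11.5,0)
E
```

```text
t 17.08 pos [494.3 -73.1  13.4] jaw 0.04 z-axis [ 0.001 -0.    -1.   ] F [-1.   0.3  0.2] grip 0.819 q [-0.38  0.57  1.8   0.    0.77 -0.38]
shift cm [ 0.01 -0.08  0.19] roll 0.001
```

View pics/w3.png

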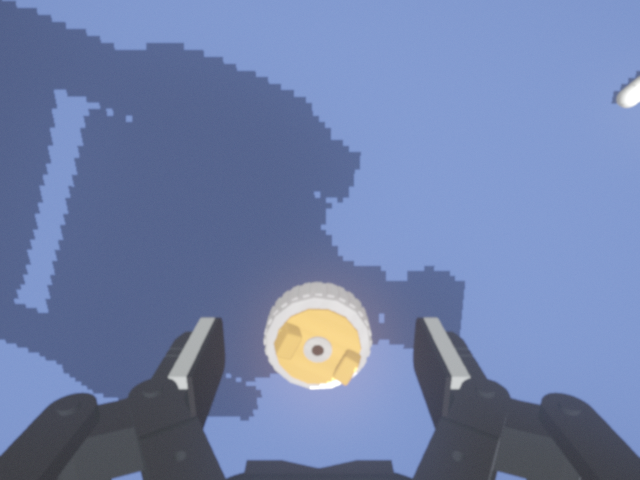

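View pics/c6.png

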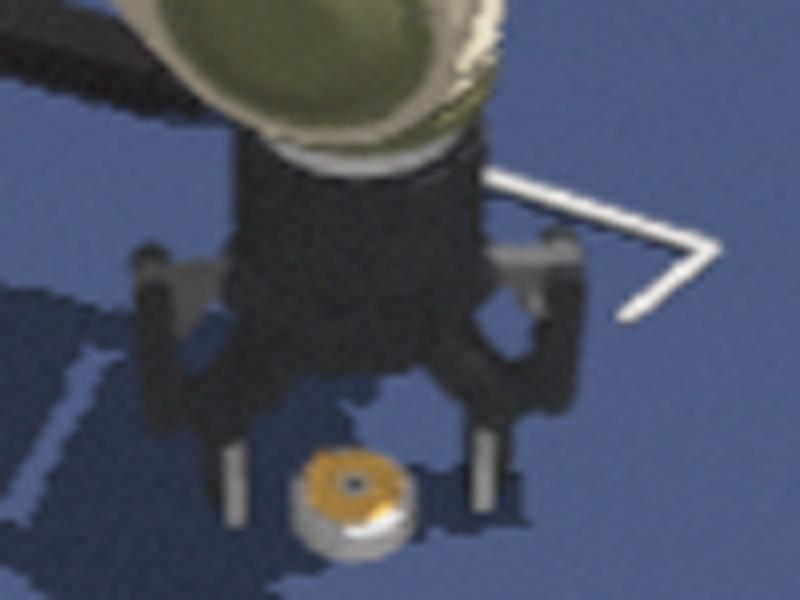

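```bash
python3 - <<'E'
from h import *
print(ray("wrist",318,340,14),ray("wrist",318,347,19.5))
print((proj("side",[494,-73,14])-[260,220])*8+3.5,"seen ~353,497")
print(ray("side",260+353/8-.4,220+500/8-.4,14))
E
```

```text
[494.24168762 -71.50234322  14.        ] [494.2425945  -70.89122852  19.5       ]
[356.25248628 491.17979638] seen ~353,497
[492.77127428 -76.8974205   14.        ]
```

Request:
apply_moves --pt "6 -0.1 0 0.15 0" --pt "4.5 0 0 0 0" --pt "3.5 0 0 0 0" --pt "3 0 0 0 0" --pt "3 0 0 0 0" --pt "3 0 0 0 0" --pt "3 0 0 0 0" --squeeze 50

```text
time_s: 17.67
eef_pos: [494.2, -74.4, 12.0]
ee_rot: [0.0, 0.707, 0.707, 0.0]
force: [-1.9, 0.5, 6.3]
grip_width: 0.421
```

```bash
python3 - <<'E'
from h import *
cv2.imwrite("pics/w4.png",ctrl.capture("wrist")[:,:,::-1])
to(456,350,110,0)
E
```

```text
t 17.72 pos [494.2 -74.4  12. ] jaw 0.0 z-axis [ 0.001 -0.    -1.   ] F [-2.9 -0.7  6.4] grip 0.418 q [-0.38  0.57  1.8  -0.    0.77 -0.38]
shift cm [42.43 -3.81 -9.81] roll 0.0
```

View pics/w4.png

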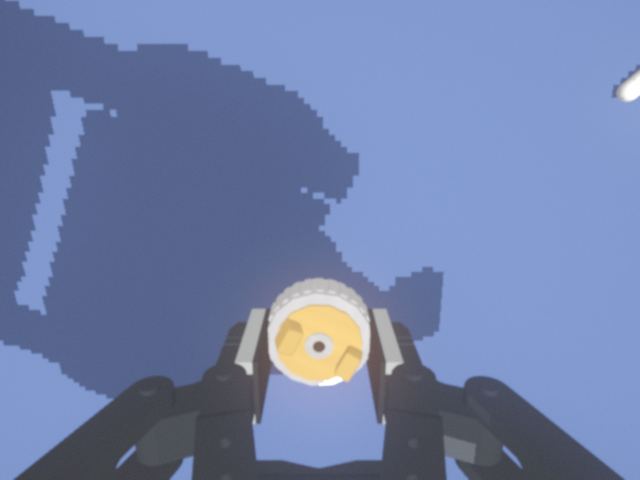

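Request:
apply_moves --pt "3 0 0 -0.6 0" --pt "3 0 0 -1.4 0" --pt "3 0 0 -2 0" --pt "3 0 0 -2 0" --pt "3 0 0 -2 0" --pt "3 1 0 -1.5 0" --pt "3 1.8 0 0 0" --pt "3 2.2 0 0 0" --pt "3 2.4 -0.3 0 0" --pt "3 2.4 -0.3 0 0" --pt "3 2.4 -0.3 0 0" --pt "3 2.4 -0.3 0 0"

```text
time_s: 18.72
eef_pos: [481.6, 72.9, 106.7]
ee_rot: [0.0, 0.707, 0.707, 0.0]
force: [0.3, -0.4, -0.2]
grip_width: 0.422
```

Request:
apply_moves --pt "3 2.4 -0.3 0 0" --pt "3 2.4 -0.3 0 0" --pt "3 2.4 -0.3 0 0" --pt "3 2.4 -0.3 0 0" --pt "3 2.4 -0.3 0 0" --pt "3 2.4 -0.3 0 0" --pt "3 2.4 -0.3 0 0" --pt "3 2.4 -0.3 0 0" --pt "3 2.4 -0.2 0 0" --pt "3 2.2 0 0 0" --pt "3 2.0 0 0 0" --pt "3 0 0 0 0"

```text
time_s: 19.72
eef_pos: [455.5, 332.5, 106.7]
ee_rot: [-0.0, 0.706, 0.708, 0.001]
force: [-0.2, 0.4, -1.0]
grip_width: 0.416
```

```bash
python3 - <<'E'
from h import *
cv2.imwrite("pics/w5.png",ctrl.capture("wrist")[:,:,::-1])
cv2.imwrite("pics/side10.png",ctrl.capture("side")[:,:,::-1])
crop("pics/side10.png",220,90,160,120,5,"pics/c6.png")
to(456,350,14,0)
E
```

```text
t 19.82 pos [455.6 329.9 106.3] jaw 0.06 z-axis [-0. -0. -1.] F [-0.8 -0.3 -1.5] grip 0.421 q [ 0.42  0.53  1.55 -0.    1.06  0.42]
shift cm [2.02 0.04 9.23] roll 0.001
```

View pics/w5.png

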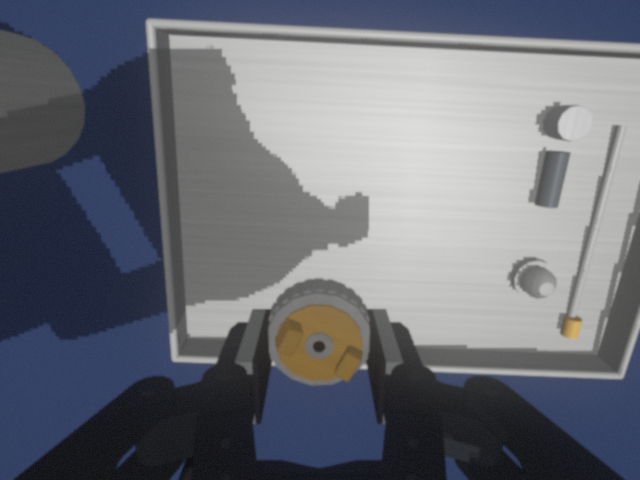

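View pics/c6.png

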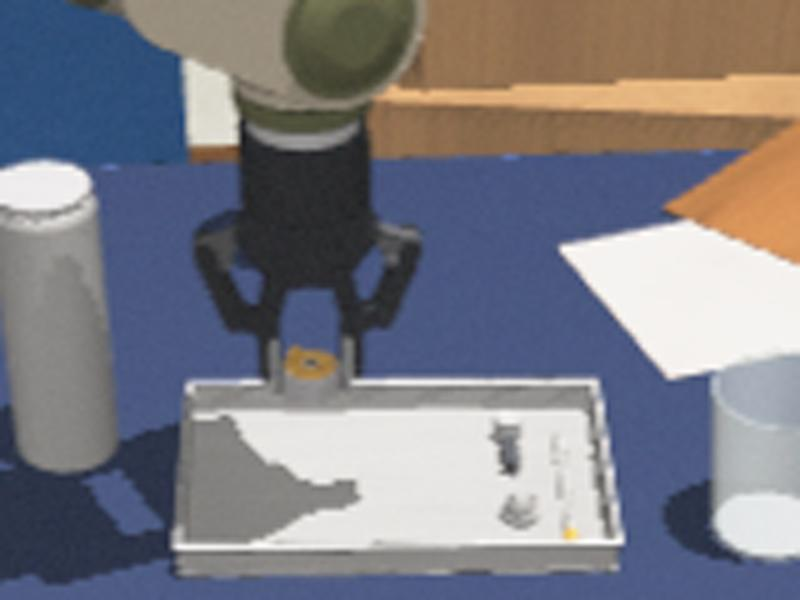

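Request:
apply_moves --pt "3 1 0 0 0" --pt "3 1 0 0.8 0" --pt "3 0 0 1.8 0" --pt "3 0 0 1.8 0" --pt "3 0 0 1.8 0" --pt "3 0 0 1.3 0" --pt "3 0 0 0.7 0" --pt "3 0 0 0.4 0" --pt "3 0 0 0.2 0" --pt "3 0 0 0.2 0" --pt "3 0 0 0 0"

```text
time_s: 20.73
eef_pos: [456.1, 349.9, 16.6]
ee_rot: [0.0, 0.707, 0.707, 0.0]
force: [1.4, -0.0, -2.1]
grip_width: 0.417
```

```bash
python3 - <<'E'
from h import *
to(456,350,14,0)
E
```

```text
t 20.73 pos [456.1 349.9  16.6] jaw -0.0 z-axis [ 0.001  0.    -1.   ] F [ 1.4 -0.  -2.1] grip 0.417 q [ 0.45  0.69  1.56 -0.    0.89  0.45]
shift cm [ 0.01 -0.01  0.26] roll -0.0
```

Request:
apply_moves --pt "3 0 0 0.1 0" --pt "3 0 0 0.1 0" --pt "3 0 0 0.05 0" --pt "3 0 0 0 0"

```text
time_s: 21.07
eef_pos: [456.1, 349.8, 14.1]
ee_rot: [0.0, 0.707, 0.707, 0.0]
force: [-0.3, -0.4, 1.5]
grip_width: 0.419
```

```bash
python3 - <<'E'
from h import *
to(456,350,14,0)
E
```

```text
t 21.07 pos [456.1 349.8  14.1] jaw 0.0 z-axis [ 0.  0. -1.] F [-0.3 -0.4  1.5] grip 0.419 q [ 0.45  0.69  1.56 -0.    0.89  0.45]
shift cm [ 0.02 -0.01  0.01] roll 0.0
```

Request:
apply_moves --pt "3 0 0 0.05 0" --pt "3 0 0 0 0" --pt "3 0 0 0 0"

```text
time_s: 21.32
eef_pos: [456.1, 349.8, 14.0]
ee_rot: [0.0, 0.707, 0.707, 0.0]
force: [-2.5, -1.6, 6.8]
grip_width: 0.42
```

```bash
python3 - <<'E'
from h import *
to(456,350,14,0)
E
```

```text
t 21.32 pos [456.1 349.8  14. ] jaw 0.01 z-axis [ 0.  0. -1.] F [-2.5 -1.6  6.8] grip 0.42 q [ 0.45  0.69  1.56 -0.    0.89  0.45]
shift cm [ 0.02 -0.01  0.  ] roll 0.0
```

Contact with the floor (Fz 6.8 N, same as at pickup). Releasing gently and rising.

Request:
apply_moves --pt "4 0 0 0 0" --pt "4.6 0 0 0 0" --pt "5.4 0 0 0 0" --pt "6.2 0 0 0 0" --pt "6.2 0 0 0 0" --pt "6.2 0 0 -0.6 0" --pt "6.2 0 0 -1.5 0" --pt "6.2 0 0 -2 0" --pt "6.2 0 0 -2.5 0" --pt "6.2 0 0 -3 0" --pt "6.2 0 0 -3 0" --pt "6.2 0 0 -2 0"

```text
time_s: 22.32
eef_pos: [456.5, 350.0, 162.7]
ee_rot: [0.001, 0.707, 0.707, 0.002]
force: [0.4, 0.5, 0.1]
grip_width: 0.725
```

Request:
apply_moves --pt "6.2 -1.5 0 -1 0" --pt "6.2 -2.5 0 0 0" --pt "6.2 -3 0 0 0" --pt "6.2 -3 0 0 0" --pt "6.2 -3 0 0 0" --pt "6.2 -3 0 0 0" --pt "6.2 -2 0 0 0" --pt "6.2 0 0 0 0" --pt "6.2 0 0 0 0"

```text
time_s: 23.07
eef_pos: [456.1, 169.2, 169.8]
ee_rot: [0.0, 0.708, 0.706, 0.0]
force: [-0.4, 0.6, -0.2]
grip_width: 0.729
```

```bash
python3 - <<'E'
from h import *
for n in("top","side","wrist"): cv2.imwrite(f"pics/{n}12.png",ctrl.capture(n)[:,:,::-1])
crop("pics/side12.png",220,140,160,120,5,"pics/c6.png")
to(456,350,14,0)
a=cv2.imread("pics/top0.png").astype(int);b=cv2.imread("pics/top12.png").astype(int)
d=(abs(a-b).sum(2)>60).astype(np.uint8)
for nm,(u,v,w,h) in dict(gun=(238,103,75,62),cup=(193,128,44,48),tape=(355,115,50,46),aer=(130,312,62,38)).items(): print(nm,d[v:v+h,u:u+w].sum())
E
```

```text
t 23.22 pos [455.9 170.5 169.5] jaw 0.06 z-axis [ 0.  0. -1.] F [-0.1 -1.  -0.4] grip 0.722 q [0.12 0.3  1.71 0.   1.12 0.12]
shift cm [17.95  0.02 15.55] roll 0.001
gun 0
cup 0
tape 0
aer 0
```

View pics/c6.png

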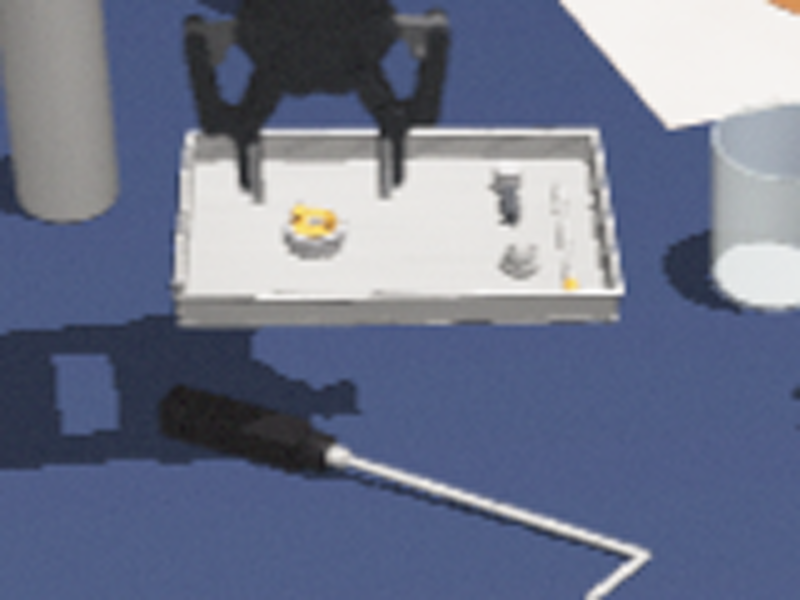

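View pics/top12.png

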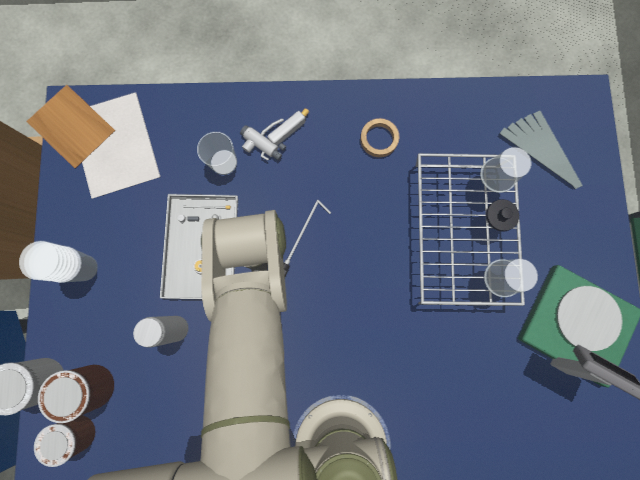

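The cap stands flat with its horns up in the tray (side crop ~(315,230)). The pick lies on the open bench, and the bystanders show no pixel change. Handing in.

```bash
python3 -c "
from rig import ctrl
print(ctrl.finish_job())"
```

```text
the job is handed in; nothing more can be done
None
```

The job is done and handed in, at about 23 s of the 72 s allowed. I hooked the air cap out from under the rack and left it about 135 mm in front. I laid the pick back on the open bench almost where it started. Then I gripped the cap by its ring and lowered it onto the tray floor, releasing it only after contact.

- **Cap:** in the last side picture it stands flat with its horns up, in the empty part of the tray beside the other gun parts.
- **Pick:** it lies flat on the bench, well clear of the rack.
- **Bystanders:** gun, cup, aerosol can and tape roll show no pixel change between the first and last top views.
- **Forces:** the highest wrist reading I saw was about 7 N, from light contact when gripping and setting down the cap.
- **Robot:** at hand-in the gripper was about 170 mm up and touching nothing.

The only disagreement was in the cap's position before the grasp: the three cameras differed by up to 5 mm in y. I gripped near their mean and the cap stayed level in the jaws.

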